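# Clamp the guide pin in the V-block fixture

## Robot

A 6-joint arm with a two-finger parallel gripper is mounted at the origin on the work surface; the furniture and walls round the work are solid. World frame = base frame: x ahead of the robot, y to its left, z up, the work surface at z = 0. Lengths are in m, angles in rad, forces in N, time in s.
With the tool pointing down it reaches from about 0.425 to 0.95 m from the base axis. Payload 3.5 kg.
Tool frame: the origin (TCP) lies midway between the tips of the shut fingers; the grasp point (between the pads) lies 19 mm behind it; z points along the fingers, y is the line along which they close (so a half turn about z gives the same grasp; the last joint's range is limited). The gripper opens to 85 mm and grips with 20 to 120 N. Pads are 22 mm wide; open, the fingers measure 114 mm over their backs; the gripper's body (76 mm by 85 mm) begins 54 mm behind the grasp point. The pads swing forward as they close: fully open they stand 13 mm farther back than shut.
Start: joints at [1.183, 0.286, 1.577, -0, 1.279, -0.15], TCP at [0.159, 0.656, 0.231] pointing down, gripper open.
Joint ranges: [-2.77, 2.77], [-0.9, 2.22], [0.21, 2.48], [-1.53, 4.67], [0.24, 2.81], [-2.84, 2.84]. Speed limits (rad/s): [2.79, 2.79, 3.14, 3.14, 3.14, 3.14].

## Interface

Orientations are given as a unit quaternion [x, y, z, w].
In Python, from plant import get_state, read_camera, ctrl gives the robot as it stands.
- The arm moves only by the shell command python3 -m crank 'ROWS' [FORCE]. ROWS is JSON, a list of rows, each a list of 3 entries, a list of its own where there are three numbers: the shift along the tool's x, y, z in mm, then the turn about the tool's z in degrees, then the closure in counts, from 0 (fully open) to 255 (shut). In form: [[[tx, ty, tz], yaw, claw], ...]. A call has 1 to 10 rows; each row is the pose to reach, as a shift and turn from the pose commanded when the call began, along the tool's axes at that moment; what a row does not reach only later rows make up. A row lasts 1/10 s, in which the tool goes at most 50 mm and 8.59 degrees, less where a joint would pass 70% of its speed; a pose out of reach is approached as far as the arm can. A call with a gripper value outside its range is refused whole. The fingers move at their own pace and stop on an object; FORCE is the grip in N (left out, the last holds). Time passes only in rows, so rows that repeat a pose let the fingers close. It gives the time, the measured TCP pose, the force, the opening and the grip force at its end, in the units of the state.
- get_state(): the state, without advancing time (a new reading comes with each control period).
- read_camera(name): name is "scene" or "top" or "wrist"; returns a dict with "frame" (400x640x3 uint8, blue, green, red), "range_z" (400x640 float32, m along the optical axis (not along the pixel's ray), 0 where there is no reading), "vfov" (degrees; the focal length in pixels is half the picture's height over the tangent of half this angle, whatever the lens; pixels are square), "cx", "cy" (the principal point, pixels), "origin" and "orientation" of the camera in the world. Camera axes: x right, y down, z forward; pixel columns grow to the right and rows downward; lengths in m; the calibration is good to about 2 mm. A picture is of the moment at which its call begins.
- ctrl.sign_off(): hands the job in; it is judged then, once.
The state is a dict: "time": time; "qpos": joint angles; "dq": joint speeds; "joint_efforts": joint torques, N m; "eef_pos": TCP position; "tcp_rot": TCP orientation; "contact_force": force on the tool from outside, world axes, zero at the start; "wrist_torque": the same for the moment, N m; "opening": opening from 0.0 (shut) to 1.0 (fully open); "finger_force": force on a finger pad.
Only numpy, scipy, OpenCV 4.12 (cv2) and the standard library are available. Lean on these libraries where they do the work, as an engineer would, in place of code of your own. Each camera call takes 0.05 s, during which the arm holds its last target. There are 200 camera calls.

## Task

Take the longer, thicker of the two steel pins from the rack, lay it in the V-block fixture without dropping it and slide it gently along the V until its end rests against the end stop. Then swing the hinged clamp strap over and press it down by feel until its sprung foot bears on the pin with at least 4 N, but never more than 25 N, let go, and the pin must stay seated and clamped. Leave the other pin and the things round about alone.

Things in the scene. Friction and masses are not known exactly. Their poses are not given: they have to be found in the camera images.
- vfixture: V-block fixture, fixed to the bench: dark steel base plate 180 x 130 x 12 mm (y from -45 to +85 mm) with two aluminium V supports at x = -47 and +47 mm, each 22 mm thick, 68 mm wide, 56 mm high; the 72 mm gap between them is open down to the plate, for the fingers. Origin on the bench under the V, midway. x runs along the V to the end stop, y from the V to the strap's hinge, z up.
- v_seat (a point): Where the middle of the long pin is when it lies in the V and touches the end stop: fixed point of the fixture, 52 mm above its origin, same axes. The 90 degree V is 42 mm wide at its mouth.
- end_stop: End stop at the fixture's +x end: a fixed upright plate 30 mm wide, top 62 mm above the bench, with a 16 mm steel button. Origin at the middle of the button's face, on the line of the V, 70 mm from v_seat; the face looks along the fixture's -x.
- strap (a joint): Angle of the clamp strap about its hinge, rad: 0 is level over the V, positive is up and open (1.57 upright; starts at 1.75 to 2.1, leaning away from the V); it can go down to -0.3. The strap does not fall: its hinge has 0.6 N m of friction, so it takes about 5 N at the ball to move, and left pressed down it keeps the foot on the pin with up to about 10 N.
- strap_hinge (a point): Middle of the strap's hinge axis, fixed point of the fixture: x = +50, y = +64, z = +88 mm in its frame. The axis is parallel to the fixture's x.
- strap_ball (a point): Centre of the black ball, 26 mm in diameter, on the free end of the strap, 122 mm from the hinge axis: the strap's handle, pushed from behind and then from above with closed fingers. With strap = q it is at y = 64 - 122 cos q, z = 88 + 122 sin q mm in the fixture's frame. The strap is a dark steel bar 16 mm wide, 10 mm thick.
- strap_screw (a point): Point on the middle line of the strap's bar, 64 mm from the hinge, where the clamp screw goes through; z is square to the bar. On the screw's lower end is a sprung steel foot, 18 mm in diameter: it gives 7 mm at 2.5 N per mm, then is solid. Its face is 17 to 33 mm below this point, as the screw was last left: differs each time, not given. So it meets the pin between about -0.09 and +0.16 rad.
- pin: The long steel pin, a plain cylinder 26 mm in diameter and 140 mm long, about 0.4 kg, either end alike. Origin at its centre, x axis along it.
- pin_mid (a point): Centre of the long pin (half-way along and half-way up); x axis along the pin. In the rack it lies 40 mm above the bench.
- pin_rack: The grey plastic pin rack, fixed, 110 mm along x, 150 mm along y, base 8 mm thick. Origin under its centre. Two pins lie in it along its x axis, in grooves at y = -35 and +35 mm; which is which varies. The groove supports stand at x = -36 and +36 mm, 12 mm thick and 44 mm high, so a pin can be gripped from above at its middle.
- short_pin: The other pin, 18 mm in diameter and 95 mm long, in the other groove of the rack: stays there. Origin at its centre.
- charger: Bystander: black charger, 66 x 43 x 22 mm, origin under its centre.
- spool: Bystander: spool of solder wire, 60 mm in diameter, 50 mm high, origin under its centre.
- setting_block: Bystander: aluminium setting block 40 x 50 x 30 mm, origin under its centre.
Things that resemble listed ones, but are neither listed nor needed, are in the scene too. There is more than one size of the vfixture; the job needs the larger.

How it is judged:
By the outcome, as a careful person would: the job done as asked, in the order asked, and still so for the second after the job is handed in, with the robot touching nothing.
It also fails if it takes over 72 s, if anything falls off the work surface, if the arm or the gripper's body presses on something with over 40 N, if the wrist force passes 120 N, or if a joint passes its speed limit or range.

## Working session

There is one attempt and no reset: what is moved stays moved. The work goes in short steps, Python scripts to look and compute and a shell command to move; the robot and the scene stay as the last step left them, time stands still between calls to the robot, and variables do not carry over. Pictures are saved under pics/ and viewed, at most 10 in all, crops included, and the job is handed in when it is done.

```bash
ls; mkdir -p pics; cat > h.py <<'E'
import numpy as np, cv2, pickle, json
from scipy.spatial.transform import Rotation as R
from plant import get_state, read_camera, ctrl
def snap(n,tag):
    c=read_camera(n); pickle.dump(c,open(f'pics/{tag}.pkl','wb')); cv2.imwrite(f'pics/{tag}.png',c['frame']); return c
def load(tag): return pickle.load(open(f'pics/{tag}.pkl','rb'))
def cloud(c):
    f=200/np.tan(np.radians(c['vfov'])/2); z=c['range_z']; v,u=np.mgrid[:400,:640]
    p=np.stack([(u-c['cx'])/f*z,(v-c['cy'])/f*z,z],-1)
    P=p@R.from_quat(c['orientation']).as_matrix().T+np.array(c['origin']); P[z<=0]=np.nan; return P
def totool(target):
    s=get_state(); return R.from_quat(s['tcp_rot']).inv().apply(np.array(target)-s['eef_pos'])*1000
E
python3 - <<'E'
from h import *
a=snap('top','top0'); b=snap('scene','sc0')
for c in(a,b): print(c['origin'],c['orientation'],c['vfov'],c['cx'],c['cy'])
s=get_state(); print(s)
E
```

```text
pics
[ 0.29216537 -0.00583763  1.63395195] [-0.70298168  0.70693646 -0.05094991  0.05883629] 53.95565493299763 321.1125147394435 203.13814641417994
[1.59188526 0.29739583 1.40432162] [ 0.56557592  0.7481438  -0.27747151 -0.20836098] 42.64769686975928 312.99512145227817 197.42557927080625
{'time': 0.1, 'qpos': array([ 1.18301419e+00,  2.87111806e-01,  1.57804900e+00,  6.36650058e-06,
        1.27858319e+00, -1.50038137e-01]), 'dq': array([ 0.00069602, -0.00396408, -0.00372056,  0.00137921,  0.00037709,
       -0.00065103]), 'joint_efforts': array([ 7.75974549e-04, -4.07297266e+01, -2.93699205e+01, -1.35792493e-04,
        3.46834793e-03, -1.77923383e-06]), 'eef_pos': array([0.15873619, 0.65545582, 0.23005237]), 'tcp_rot': array([ 1.18593090e-01,  9.92942356e-01, -1.03620617e-03, -2.88723952e-04]), 'contact_force': array([-0.65300467, -0.79164065, -0.30332747]), 'wrist_torque': array([ 0.0049756 , -0.00532299, -0.03816416]), 'finger_force': 0.0, 'opening': 0.9956894234787381}
```

View pics/top0.png

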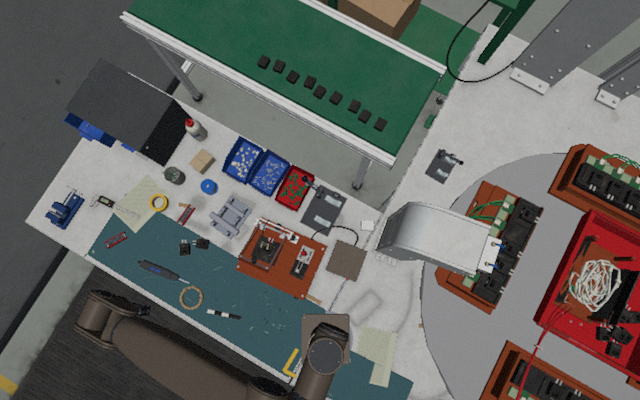

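View pics/sc0.png

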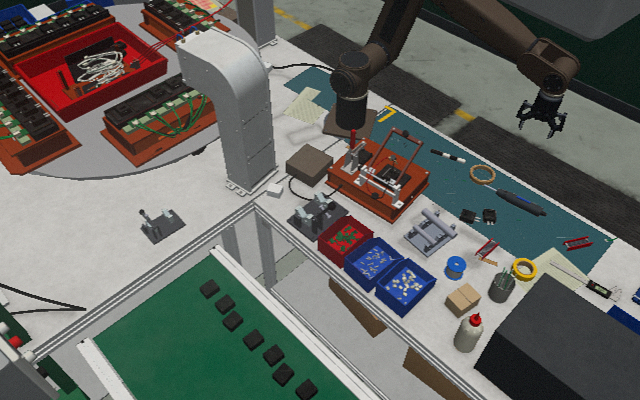

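The rack is at top (230,213). V-fixture candidates are top (323,207) and (443,163), which are scene (318,215) and (160,223). I'll enlarge both to compare them.

```bash
python3 - <<'E'
from h import *
a=load('top0');b=load('sc0')
def cr(c,u,v,w,h,W,H): return cv2.resize(c['frame'][v:v+h,u:u+w],(W,H),interpolation=cv2.INTER_CUBIC)
A=cr(a,205,180,150,75,800,400-100)
B=np.hstack([cr(a,415,135,66,50,400,300),cr(b,280,180,80,60,400,300)])
cv2.imwrite('pics/crop1.png',np.vstack([cv2.resize(A,(800,300)),B]))
P=cloud(a)
for u,v in[(323,207),(443,163),(230,213),(275,255),(150,203),(190,245)]: print((u,v),np.nanmedian(P[v-2:v+3,u-2:u+3].reshape(-1,3),0).round(3))
E
```

```text
(323, 207) [0.53  0.004 0.01 ]
(443, 163) [ 0.716 -0.507  0.008]
(230, 213) [0.508 0.394 0.006]
(275, 255) [0.327 0.177 0.211]
(150, 203) [0.55  0.727 0.02 ]
(190, 245) [0.375 0.555 0.006]
```

View pics/crop1.png

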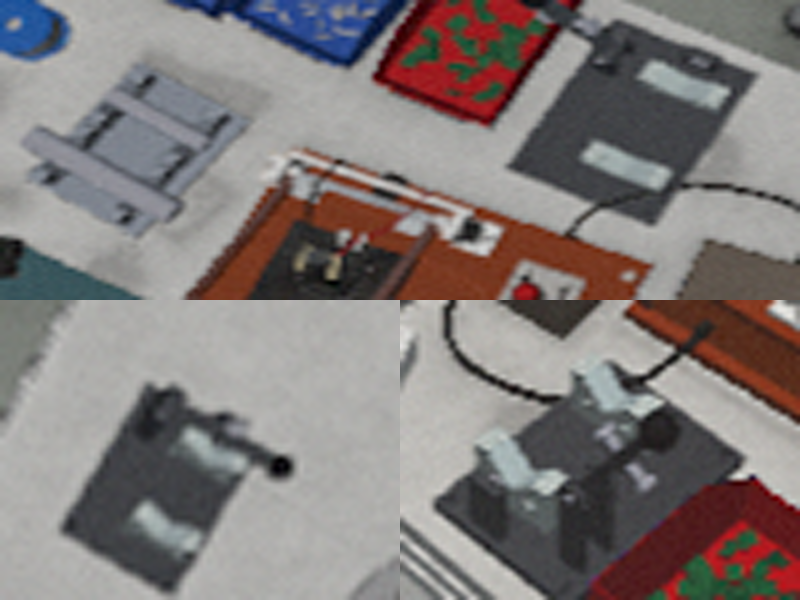

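Near fixture (323,207) is visibly the larger, with its strap open, leaning back, as described. The one at (443,163) is smaller with its strap down, so it is the lookalike. The rack's long pin is the lower-left one, at about (225,223). Next I'll check the wrist camera offset and go above the rack.

```bash
python3 - <<'E'
from h import *
c=snap('wrist','w0'); s=get_state()
T=R.from_quat(s['tcp_rot'])
print(T.inv().apply(np.array(c['origin'])-s['eef_pos']),(T.inv()*R.from_quat(c['orientation'])).as_matrix().round(3),c['vfov'])
print(totool([0.50,0.39,0.25]),totool([0.53,0.004,0.25]))
a=load('top0');P=cloud(a);b=load('sc0');Q=cloud(b)
for n,ctr in(('rack',(.508,.394)),('fix',(.53,.004)),('look',(.716,-.507))):
  for X in(P,Q):
    p=X.reshape(-1,3);m=(np.hypot(p[:,0]-ctr[0],p[:,1]-ctr[1])<.15)&(p[:,2]>.03)&(p[:,2]<.3);p=p[m]
    print(n,len(p),p.min(0).round(3),p.max(0).round(3), np.histogram(p[:,2],8))
E
```

```text
[ 0.08229669  0.00087549 -0.14299411] [[-0.    -0.948 -0.318]
 [ 1.     0.    -0.001]
 [ 0.001 -0.318  0.948]] 70.64383969607408
[-394.18133769 -177.72039451  -19.55162457] [-514.26422671 -545.79063991  -18.92375485]
rack 652 [0.402 0.255 0.03 ] [0.656 0.505 0.168] (array([408, 216,   7,  17,   0,   0,   0,   4]), array([0.03044065, 0.04765125, 0.06486185, 0.08207244, 0.09928304,
       0.11649364, 0.13370424, 0.15091483, 0.16812543]))
rack 1254 [0.39  0.248 0.03 ] [0.657 0.507 0.172] (array([674, 378,  34, 106,  12,  16,  13,  21]), array([0.03007486, 0.04775302, 0.06543118, 0.08310934, 0.10078751,
       0.11846567, 0.13614383, 0.15382199, 0.17150016]))
fix 518 [ 0.385 -0.07   0.03 ] [0.665 0.152 0.21 ] (array([218, 123,  57,  21,  11,  35,  17,  36]), array([0.03030005, 0.05282132, 0.0753426 , 0.09786387, 0.12038514,
       0.14290641, 0.16542768, 0.18794895, 0.21047022]))
fix 1081 [ 0.382 -0.068  0.03 ] [0.667 0.152 0.21 ] (array([503, 301, 121,  20,  30,  40,  10,  56]), array([0.03000371, 0.05254736, 0.075091  , 0.09763465, 0.1201783 ,
       0.14272194, 0.16526559, 0.18780924, 0.21035288]))
look 279 [ 0.571 -0.631  0.03 ] [ 0.763 -0.47   0.179] (array([88, 61, 32,  3,  0,  0, 10, 85]), array([0.03008189, 0.04864072, 0.06719956, 0.08575839, 0.10431723,
       0.12287606, 0.1414349 , 0.15999373, 0.17855257]))
look 456 [ 0.569 -0.639  0.03 ] [ 0.767 -0.466  0.184] (array([102,  97,  29,   0,   0,   0, 131,  97]), array([0.03020895, 0.04941331, 0.06861767, 0.08782203, 0.10702639,
       0.12623075, 0.14543511, 0.16463947, 0.18384383]))
```

```bash
R='' ; python3 -m crank '[[[-394,-178,-40],0,0],[[-394,-178,-40],0,0],[[-394,-178,-40],0,0],[[-394,-178,-40],0,0],[[-394,-178,-40],0,0],[[-394,-178,-40],0,0],[[-394,-178,-40],0,0],[[-394,-178,-40],0,0],[[-394,-178,-40],0,0],[[-394,-178,-40],0,0]]'
python3 - <<'E'
from h import *
c=snap('wrist','w1'); print(get_state()['time'])
E
```

```text
time: 1.15
eef_pos: [0.5034, 0.3871, 0.2714]
tcp_rot: [0.121, 0.993, -0.0, 0.001]
contact_force: [-1.2, 0.1, -0.3]
opening: 0.998
finger_force: 0.0
1.2
```

View pics/w1.png

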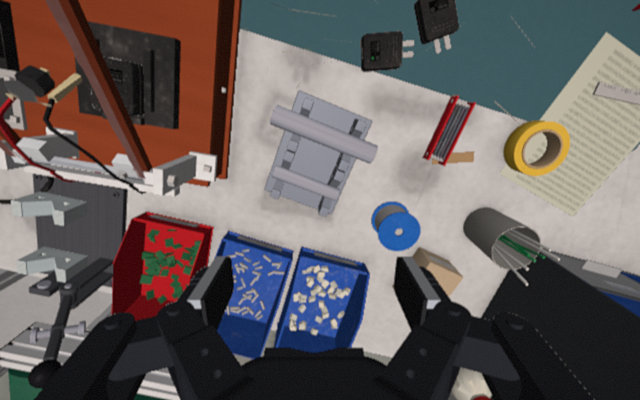

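The rack fills the middle of the view. The long pin spans about (272,115)–(375,155), and the short one (275,172)–(338,195). The fixture's edge shows at left (70,230), strap ball at (45,375).

```bash
cat >> h.py <<'E'
def fitpin(P,c0,rad,zlo,zhi,r):
    p=P.reshape(-1,3);m=(np.hypot(p[:,0]-c0[0],p[:,1]-c0[1])<rad)&(p[:,2]>zlo)&(p[:,2]<zhi);p=p[m]
    for _ in range(3):
        c=p[:,:2].mean(0);d=np.linalg.svd(p[:,:2]-c,full_matrices=False)[2][0]
        n=np.array([-d[1],d[0]]);o=(p[:,:2]-c)@n; k=abs(o-np.median(o))<r; p=p[k]
    t=(p[:,:2]-c)@d; return c,d,np.percentile(t,[0,.5,99.5,100]),np.percentile(o,[1,99]),np.percentile(p[:,2],[5,50,95,99]),len(p)
E
python3 - <<'E'
from h import *
c=load('w1');P=cloud(c)
g=P[135,323]; print(g)
for z in(.046,.049): 
  c0,d,t,o,zz,n=fitpin(P,g[:2],.09,z,.065,.012); print(c0,d,t,o,zz,n,'mid',c0+d*(t[1]+t[2])/2)
print('short',P[183,305])
s=get_state();x=R.from_quat(s['tcp_rot']).as_matrix()
print(x.round(3),'pin ang',np.degrees(np.arctan2(d[1],d[0])),s['qpos'])
E
```

```text
[0.45894135 0.41103771 0.05285766]
[0.45821642 0.41170498] [0.57779748 0.81618017] [-0.0682625  -0.06751056  0.0705655   0.07170259] [-0.01149358  0.01078685] [0.0469203  0.05157781 0.05373295 0.05435779] 2004 mid [0.45909899 0.41295167]
[0.45836847 0.41131534] [0.57872742 0.81552104] [-0.06803761 -0.0672783   0.07084175  0.07193238] [-0.00957476  0.00924903] [0.0494739  0.05197764 0.05381613 0.05440222] 1668 mid [0.45939961 0.41276838]
short [0.51598245 0.37271797 0.04314697]
[[-0.971  0.239 -0.   ]
 [ 0.239  0.971 -0.   ]
 [ 0.    -0.    -1.   ]] pin ang 54.63891407007703 [ 4.99453705e-01  1.70966297e-01  1.64059262e+00  1.38593383e-04
  1.33050734e+00 -8.29791567e-01]
```

```bash
python3 - <<'E'
from h import *
P=np.vstack([cloud(load(n)).reshape(-1,3) for n in('top0','sc0','w1')]); P=P[np.isfinite(P).all(1)]
for x in np.arange(.34,.80,.02):
  r=''
  for y in np.arange(.24,-.24,-.02):
    m=(abs(P[:,0]-x)<.01)&(abs(P[:,1]-y)<.01)&(P[:,2]<.5); r+='%4d'%(P[m,2].max()*1000 if m.any() else -1)
  print('%.2f'%x,r)
E
```

```text
0.34  125 200 124 224 226  92  90 164 268 268  94  90  91  60  68  68  69  66  67  66  64  56 453 491
0.36  208 218 210 112 209  95  90  92 156  96  92  89  95  24  67  67  68  66  65  64  61  11 454 481
0.38  208 214 214 210 195 189 163  96  93  91  90  90  90  16  65  66  69  67  54  29   6   6  16 466
0.40  107 213 110 202 191 180 171 162  91  92  89   6   7  11  55  64  60   9  31  31   9   7  11 441
0.42  197 202 160 160 175 161 168  89  88  54  52  38  20  17   8   6  11   5  21  25   6   5   4 417
0.44  180 187 161 152 148 144  29   6  13  14  49  33  58  58  11   6   8  13  16  24  36  40  35   9
0.46  168 166 148 136  28  10   6  17  17  21  57  61  58  62  16  12  10   7   8  19  37  37  43   5
0.48  150  91  29   6   8   9   9  17  20  18  60  57  56  34  21  12   6   5   4   5  33  35  32   4
0.50    7   8   4   6  10   5  44  19  20  18  55  63  19  19  18  17   8   8   6   8   7   8   9   7
0.52    7   6   7   8  40  42  57  60  19  20  19  17  17  19  56  58  20   7   6   7  10   7   6   3
0.54    8   5  39  43  44  34  21  75  13  19  19  17  57  54  57  63  17   8   
[... 545 characters left out ...]
  23  83  83  78  27  26  74  85  80   7   2  -1  -1  -1  -1  -1  -1  -1  -1  -1  -1  -1
0.68   26  29  31  21  82  82  78  84  81  53  -3  -1  -1  -1  -1  -1  -1  -1  -1  -1  -1  -1  -1-795
0.70   28  32  29  21  84  83  83  79   5-565  -1  -1  -1  -1  -1  -1  -1  -1  -1  -1  -1  -1-790-783
0.72   33  32  44  81  86  74   5 -22  -1  -1  -1  -1  -1  -1  -1  -1  -1  -1  -1  -1-797-784-780-779
0.74   79  78  83  79   6   4  -1  -1  -1  -1  -1  -1  -1  -1  -1  -1  -1  -1-794-790-792-788-781  -8
0.76   83  81  82   3  -1  -1  -1  -1  -1  -1  -1  -1  -1  -1  -1  -1-796-784-784-789-790  -8  -3   0
0.78    5   7-554  -1  -1  -1  -1  -1  -1  -1  -1  -1  -1  -1  -1-796-780-783-781-783   0  -1   0  -2
```

```bash
python3 - <<'E'
from h import *
print(totool([.459,.413,.10]))
E
```

```text
[ 47.00893965  13.58600531 171.04457428]
```

```bash
python3 -m crank '[[[47,13,20],-68.4,105],[[47,13,40],-68.4,105],[[47,13,70],-68.4,105],[[47,13,100],-68.4,105],[[47,13,130],-68.4,105],[[47,13,150],-68.4,105],[[47,13,150],-68.4,105],[[47,13,150],-68.4,105],[[47,13,150],-68.4,105],[[47,13,150],-68.4,105]]' 40
python3 - <<'E'
from h import *
c=snap('wrist','w2'); s=get_state(); P=cloud(c)
for z in(.046,.049):
  c0,d,t,o,zz,n=fitpin(P,(.459,.413),.09,z,.065,.012); print(c0,d,t,o,zz,n,'mid',c0+d*(t[1]+t[2])/2)
x=R.from_quat(s['tcp_rot']).as_matrix(); print(s['eef_pos'],x.round(3),s['opening'])
print('tool', totool([*(c0+d*(t[1]+t[2])/2),.020]), np.degrees(np.arctan2(d[1],d[0])),np.degrees(np.arctan2(x[1,0],x[0,0])))
E
```

```text
time: 2.2
eef_pos: [0.4564, 0.4146, 0.1212]
tcp_rot: [-0.459, 0.888, 0.0, -0.0]
contact_force: [-0.5, 0.9, 0.2]
opening: 0.584
finger_force: 0.0
[0.45563732 0.40633871] [0.5772513  0.81656656] [-0.06261335 -0.0623785   0.07564439  0.07721695] [-0.01136289  0.01120658] [0.04690504 0.05164797 0.05361439 0.0540784 ] 4518 mid [0.4594662  0.41175495]
[0.45565671 0.4063325 ] [0.57785889 0.8161367 ] [-0.0626201  -0.06241403  0.07573567  0.07721696] [-0.00925538  0.00914198] [0.0496195  0.05207655 0.05367724 0.05411161] 3731 mid [0.45950572 0.41176864]
[0.4566779  0.41445054 0.12139468] [[-0.578 -0.816 -0.   ]
 [-0.816  0.578  0.   ]
 [-0.     0.    -1.   ]] 0.5862967989398101
tool [  0.55929221  -3.87095639 101.3941462 ] 54.69991132181313 -125.31209982288361
```

View pics/w2.png

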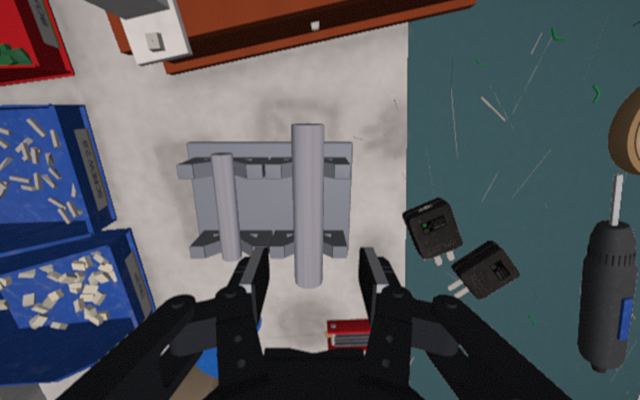

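The long pin spans (308,125)–(308,285), between the open fingers and aligned with them. The short pin at (227,205) is clear of the fingers. Descending.

```bash
python3 -m crank '[[[0.5,-4,15],0,105],[[0.5,-4,40],0,105],[[0.5,-4,65],0,105],[[0.5,-4,85],0,105],[[0.5,-4,96],0,105],[[0.5,-4,101],0,105],[[0.5,-4,101],0,105]]' 40
python3 -m crank '[[[0,0,0],0,255],[[0,0,0],0,255],[[0,0,0],0,255],[[0,0,0],0,255],[[0,0,0],0,255],[[0,0,0],0,255]]' 60
python3 -m crank '[[[0,0,-5],0,255],[[0,0,-20],0,255],[[0,0,-45],0,255],[[0,0,-80],0,255],[[0,0,-120],0,255],[[0,0,-160],0,255],[[0,0,-190],0,255],[[0,0,-200],0,255],[[0,0,-200],0,255]]'
```

```text
time: 2.95
eef_pos: [0.4602, 0.411, 0.0197]
tcp_rot: [-0.46, 0.888, -0.0, -0.0]
contact_force: [-0.3, 0.5, -0.8]
opening: 0.586
finger_force: 0.0
time: 3.55
eef_pos: [0.4607, 0.4122, 0.0219]
tcp_rot: [-0.46, 0.888, 0.001, 0.001]
contact_force: [-4.2, 1.7, 6.3]
opening: 0.287
finger_force: 58.9
time: 4.45
eef_pos: [0.461, 0.4113, 0.2221]
tcp_rot: [-0.46, 0.888, -0.0, 0.002]
contact_force: [0.3, -0.5, -3.8]
opening: 0.283
finger_force: 59.1
```

```bash
python3 - <<'E'
from h import *
print(totool([.51,.06,.30]))
E
```

```text
[ 258.46586535 -242.8259051   -78.23979646]
```

```bash
python3 -m crank '[[[20,-19,-60],8,255],[[50,-47,-78],16,255],[[80,-75,-78],25,255],[[110,-103,-78],33,255],[[140,-132,-78],42,255],[[170,-160,-78],50,255],[[200,-188,-78],59,255],[[230,-216,-78],67,255],[[250,-236,-78],75,255],[[258,-243,-78],83,255]]'
python3 -m crank '[[[0,0,0],0.7,255],[[0,0,0],0.7,255]]'
python3 - <<'E'
from h import *
c=snap('wrist','w3'); s=get_state(); x=R.from_quat(s['tcp_rot']).as_matrix(); print(np.degrees(np.arctan2(x[1,0],x[0,0])),s['opening'])
E
```

```text
time: 5.45
eef_pos: [0.509, 0.0575, 0.2947]
tcp_rot: [0.248, 0.969, -0.001, -0.003]
contact_force: [0.2, 0.6, -2.8]
opening: 0.286
finger_force: 59.9
time: 5.65
eef_pos: [0.5091, 0.0604, 0.2959]
tcp_rot: [0.249, 0.969, -0.0, -0.002]
contact_force: [-0.6, -0.7, -3.2]
opening: 0.285
finger_force: 59.9
151.23475798408478 0.2816309710133265
```

View pics/w3.png

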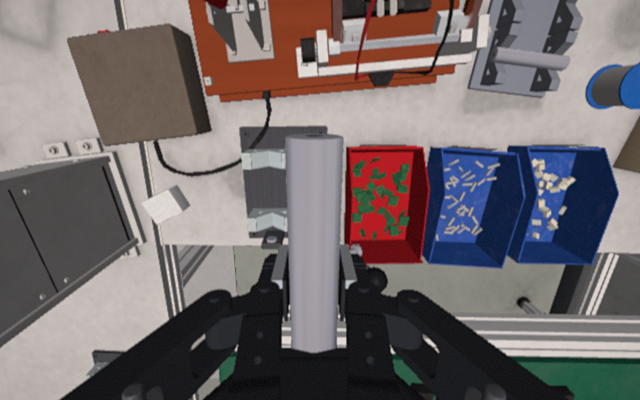

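The fixture is just left of the held pin: V supports at (262,160) and (262,222), plate left edge at column 241, strap ball at (375,280). Now fitting its pose.

```bash
cat >> h.py <<'E'
from scipy.optimize import least_squares
def fitV(P,o0,yaw0,zlo=.034):
    p=P.reshape(-1,3);p=p[np.isfinite(p).all(1)]
    def loc(q,a):
        c,s=np.cos(a[2]),np.sin(a[2]);d=q[:,:2]-a[:2];return np.stack([d@[c,s],d@[-s,c],q[:,2]],1)
    a=np.array([*o0,yaw0])
    for it in range(6):
        l=loc(p,a); tol=.012 if it<3 else .006
        # V faces: z = zv+|y|, vertex such that pin r=13 sits at 52: zv=52-13*1.4142=33.6mm
        m=(abs(abs(l[:,0])-.047)<(.012))&(abs(l[:,1])<.019)&(l[:,2]>.035)&(l[:,2]<.056)&(abs(l[:,2]-.0336-abs(l[:,1]))<tol)
        q=p[m]
        f=lambda v:(lambda k:(k[:,2]-.0336-v[3]-abs(k[:,1])))(loc(q,v[:3]))
        # x centring by extents of tops
        r=least_squares(lambda v:np.r_[f(v),0.05*(v[0]-a[0])*np.cos(a[2])+.05*(v[1]-a[1])*np.sin(a[2])],np.r_[a,0],loss='soft_l1',f_scale=.002)
        a=r.x[:3]
        l=loc(p,a);m=(abs(l[:,1])<.034)&(l[:,2]>.036)&(l[:,2]<.060)
        e=[np.percentile(l[m&(l[:,0]*sg>.03)&(l[:,0]*sg<.064),0],[2,98]) for sg in(-1,1)]
        dx=(e[0].mean()+e[1].mean())/2
        a[:2]+=dx*np.array([np.cos(a[2]),np.sin(a[2])])
    return a,e,dx,len(q),r.x[3],np.sqrt(np.mean(f(r.x)**2)),loc(p,a)
E
python3 - <<'E'
from h import *
for n in('w3','w1','sc0','top0'):
  a,e,dx,k,dz,rms,l=fitV(cloud(load(n)),(.50,-.025),np.radians(-29))
  print(n,a[:2].round(4),np.degrees(a[2]).round(2),[x.round(4) for x in e],k,dz.round(4),rms.round(4))
  m=(l[:,2]>.006)&(l[:,2]<.018)&(abs(l[:,0])<.12)&(abs(l[:,1])<.1)
  print('  plate',np.percentile(l[m,0],[1,99]).round(4),np.percentile(l[m,1],[1,99]).round(4))
  m=(abs(l[:,0]-.05)<.02)&(l[:,1]>.03)&(l[:,1]<.16)&(l[:,2]>.12)&(l[:,2]<.25);q=l[m]
  if len(q):
    print('  strap x',np.median(q[:,0]).round(4),'top',q[q[:,2]>q[:,2].max()-.006].mean(0).round(4))
E
```

```text
w3 [ 0.5063 -0.0112] -28.17 [array([-0.0576, -0.0361]), array([0.0361, 0.0576])] 785 0.0004 0.0011
  plate [-0.1049  0.0863] [-0.09    0.0777]
  strap x 0.0438 top [0.0466 0.1272 0.2044]
w1 [ 0.5064 -0.0105] -28.24 [array([-0.0578, -0.0359]), array([0.0359, 0.0578])] 792 -0.0003 0.0017
  plate [-0.0876  0.0814] [-0.0438  0.0841]
  strap x 0.0436 top [0.0468 0.1261 0.2046]
sc0 [ 0.5107 -0.0134] -28.65 [array([-0.0603, -0.035 ]), array([0.0361, 0.0592])] 87 0.0003 0.0028
  plate [-0.1091  0.0921] [-0.0931  0.0854]
  strap x 0.053 top [0.0493 0.1261 0.207 ]
top0 [ 0.508  -0.0145] -28.91 [array([-0.0576, -0.036 ]), array([0.036 , 0.0576])] 71 0.0002 0.0024
  plate [-0.0939  0.0957] [-0.086   0.0838]
  strap x 0.0468 top [0.0482 0.1224 0.207 ]
```

```bash
cat >> h.py <<'E'
FO=np.array([.5063,-.0110]);FY=np.radians(-28.2)
def f2w(p): 
    c,s=np.cos(FY),np.sin(FY); return np.array([FO[0]+c*p[0]-s*p[1],FO[1]+s*p[0]+c*p[1],p[2]])
def w2f(P):
    d=np.asarray(P)-[*FO,0];c,s=np.cos(FY),np.sin(FY);return np.stack([d[...,0]*c+d[...,1]*s,-d[...,0]*s+d[...,1]*c,d[...,2]],-1)
def rep():
    s=get_state();x=R.from_quat(s['tcp_rot']).as_matrix();c,sn=np.cos(FY),np.sin(FY);F=s['contact_force']
    print('t',round(s['time'],2),'tcpF',(w2f(s['eef_pos'])*1000).round(1),'xang rel',round(np.degrees(np.arctan2(x[1,0],x[0,0])-FY),2),'F fix',np.round([F[0]*c+F[1]*sn,-F[0]*sn+F[1]*c,F[2]],1),'op',round(s['opening'],3),'grip',round(s['finger_force'],1))
E
python3 - <<'E'
from h import *
rep()
c=load('w3');P=cloud(c);s=get_state()
L=R.from_quat(s['tcp_rot']).inv().apply((P-s['eef_pos']).reshape(-1,3))
m=(abs(L[:,1])<.02)&(L[:,2]>-.05)&(L[:,2]<0.03)&(L[:,0]>0.012)&(L[:,0]<.1);q=L[m]
x=np.arange(.015,.08,.01)
for a in x:
  k=q[abs(q[:,0]-a)<.005]
  if len(k): print(a.round(3),k[:,1].mean().round(4),k[:,1].min().round(4),k[:,1].max().round(4),np.percentile(k[:,2],3).round(4))
print('end',np.percentile(q[:,0],[95,98,99.5]))
print('to -12', totool(f2w([-.015,0,.0325])), totool(f2w([-.015,0,.10])))
E
```

```text
t 5.7 tcpF [-31.3  64.7 296.5] xang rel 179.43 F fix [ 0.1  0.8 -3.2] op 0.282 grip 59.9
0.015 -0.0004 -0.02 0.02 -0.0491
0.025 0.0004 -0.0124 0.0132 -0.0314
0.035 0.0003 -0.0122 0.0126 -0.0314
0.045 0.0004 -0.0125 0.013 -0.0314
0.055 0.0004 -0.0125 0.0132 -0.0315
0.065 0.0004 -0.0121 0.0133 -0.0316
0.075 0.0004 -0.012 0.0125 -0.0309
end [0.06997065 0.07104749 0.07114085]
to -12 [-17.79005355 -64.31928587 264.00368136] [-17.57883538 -64.38529334 196.5040441 ]
```

```bash
python3 -m crank '[[[-9,-32,10],-0.5,255],[[-18,-64,30],-0.5,255],[[-18,-64,65],-0.5,255],[[-18,-64,100],-0.5,255],[[-18,-64,140],-0.5,255],[[-18,-64,180],-0.5,255],[[-18,-64,215],-0.5,255],[[-18,-64,235],-0.5,255],[[-18,-64,245],-0.5,255],[[-18,-64,245],-0.5,255]]'
python3 - <<'E'
from h import *
rep(); print(totool(f2w([-.015,0,.0336])))
snap('scene','sc1')
E
```

```text
time: 6.7
eef_pos: [0.4937, -0.0034, 0.0519]
tcp_rot: [0.244, 0.97, -0.0, -0.002]
contact_force: [1.0, -0.3, -3.6]
opening: 0.283
finger_force: 60.2
t 6.7 tcpF [-14.7   0.7  51.9] xang rel 179.9 F fix [ 1.   0.2 -3.6] op 0.283 grip 60.2
[ 0.27788162 -0.69279435 18.27377197]
```

```bash
python3 -m crank '[[[0,-1,5],0,255],[[0,-1,10],0,255],[[0,-1,13],0,255],[[0,-1,14],0,255],[[0,-1,15],0,255],[[0,-1,16],0,255],[[0,-1,16],0,255]]'; python3 -c "from h import *;rep()"
python3 -m crank '[[[0,0,0.5],0,255],[[0,0,1],0,255],[[0,0,1],0,255]]'; python3 -c "from h import *;rep()"
```

```text
time: 7.45
eef_pos: [0.4943, -0.0054, 0.0373]
tcp_rot: [0.246, 0.969, -0.0, -0.0]
contact_force: [-0.3, 0.0, -4.1]
opening: 0.284
finger_force: 60.2
t 7.45 tcpF [-13.2  -0.7  37.3] xang rel 179.78 F fix [-0.2 -0.1 -4.1] op 0.284 grip 60.2
time: 7.75
eef_pos: [0.4943, -0.0053, 0.0363]
tcp_rot: [0.246, 0.969, 0.0, -0.0]
contact_force: [0.1, 0.2, -3.3]
opening: 0.284
finger_force: 60.2
t 7.75 tcpF [-13.2  -0.7  36.3] xang rel 179.77 F fix [-0.   0.2 -3.3] op 0.284 grip 60.2
```

```bash
for i in 1 ; do python3 -m crank '[[[0,0,1],0,255],[[0,0,1.5],0,255],[[0,0,1.5],0,255]]'; python3 -c "from h import *;rep()"; done
python3 -m crank '[[[0,0,0.7],0,255],[[0,0,0.7],0,255]]'; python3 -c "from h import *;rep()"
```

```text
time: 8.05
eef_pos: [0.4942, -0.0053, 0.0347]
tcp_rot: [0.246, 0.969, -0.0, -0.0]
contact_force: [0.1, 1.0, -4.2]
opening: 0.285
finger_force: 60.2
t 8.05 tcpF [-13.3  -0.7  34.7] xang rel 179.77 F fix [-0.4  1.  -4.2] op 0.285 grip 60.2
time: 8.25
eef_pos: [0.4944, -0.0054, 0.0342]
tcp_rot: [0.245, 0.969, -0.0, 0.0]
contact_force: [0.2, -0.0, -3.5]
opening: 0.284
finger_force: 60.4
t 8.25 tcpF [-13.1  -0.6  34.2] xang rel 179.79 F fix [ 0.2  0.1 -3.5] op 0.284 grip 60.4
```

```bash
python3 -m crank '[[[0,0,0.7],0,255],[[0,0,0.7],0,255]]'; python3 -c "from h import *;rep()"
python3 -m crank '[[[0,0,0.7],0,255],[[0,0,0.7],0,255]]'; python3 -c "from h import *;rep()"
```

```text
time: 8.45
eef_pos: [0.4945, -0.0054, 0.034]
tcp_rot: [0.245, 0.969, -0.0, -0.0]
contact_force: [-2.3, -0.8, 2.8]
opening: 0.279
finger_force: 60.9
t 8.45 tcpF [-13.1  -0.7  34. ] xang rel 179.8 F fix [-1.7 -1.8  2.8] op 0.279 grip 60.9
time: 8.65
eef_pos: [0.4945, -0.0055, 0.0339]
tcp_rot: [0.245, 0.969, -0.0, -0.0]
contact_force: [-4.2, 1.3, 7.1]
opening: 0.283
finger_force: 61.6
t 8.65 tcpF [-13.   -0.7  33.9] xang rel 179.82 F fix [-4.3 -0.9  7.1] op 0.283 grip 61.6
```

In contact in the V, with about 11 N of extra upward force. Sliding toward the stop with the press relaxed.

```bash
python3 -m crank '[[[-1,0,-0.5],0,255],[[-2,0,-0.5],0,255],[[-3,0,-0.5],0,255],[[-4,0,-0.5],0,255],[[-5,0,-0.5],0,255],[[-6,0,-0.5],0,255],[[-7,0,-0.5],0,255],[[-8,0,-0.5],0,255],[[-9,0,-0.5],0,255],[[-10,0,-0.5],0,255]]'; python3 -c "from h import *;rep()"
python3 -m crank '[[[-0.5,0,0],0,255],[[-1,0,0],0,255],[[-1.5,0,0],0,255]]'; python3 -c "from h import *;rep()"
```

```text
time: 9.65
eef_pos: [0.5001, -0.0086, 0.0338]
tcp_rot: [0.245, 0.969, 0.0, -0.005]
contact_force: [-13.0, 4.1, 14.3]
opening: 0.284
finger_force: 62.0
t 9.65 tcpF [-6.6 -0.8 33.8] xang rel 179.82 F fix [-13.4  -2.5  14.3] op 0.284 grip 62.0
time: 9.95
eef_pos: [0.5014, -0.0093, 0.0338]
tcp_rot: [0.245, 0.969, 0.0, -0.005]
contact_force: [-12.0, 5.0, 14.3]
opening: 0.284
finger_force: 62.0
t 9.95 tcpF [-5.1 -0.8 33.8] xang rel 179.82 F fix [-12.9  -1.2  14.3] op 0.284 grip 62.0
```

```bash
python3 -m crank '[[[0,0,-0.5],0,255],[[0,0,-0.8],0,255],[[0,0,-0.8],0,255]]'; python3 -c "from h import *;rep()"
python3 -m crank '[[[-0.5,0,0],0,255],[[-1,0,0],0,255],[[-1.5,0,0],0,255],[[-2,0,0],0,255]]'; python3 -c "from h import *;rep()"
```

```text
time: 10.25
eef_pos: [0.5038, -0.0105, 0.0339]
tcp_rot: [0.245, 0.969, -0.0, -0.001]
contact_force: [-4.5, 1.2, 2.8]
opening: 0.282
finger_force: 60.9
t 10.25 tcpF [-2.4 -0.8 33.9] xang rel 179.8 F fix [-4.5 -1.1  2.8] op 0.282 grip 60.9
time: 10.65
eef_pos: [0.5057, -0.0115, 0.0339]
tcp_rot: [0.245, 0.969, 0.0, -0.001]
contact_force: [-5.7, 1.6, 3.2]
opening: 0.283
finger_force: 60.9
t 10.65 tcpF [-0.3 -0.8 33.9] xang rel 179.79 F fix [-5.8 -1.3  3.2] op 0.283 grip 60.9
```

```bash
for i in 1 2 3; do :; done
python3 -m crank '[[[-0.4,0,0],0,255],[[-0.8,0,0],0,255]]' >/dev/null; python3 -c "from h import *;rep()"
python3 -m crank '[[[-0.4,0,0],0,255],[[-0.8,0,0],0,255]]'>/dev/null; python3 -c "from h import *;rep()"
python3 -m crank '[[[-0.4,0,0],0,255],[[-0.8,0,0],0,255]]'>/dev/null; python3 -c "from h import *;rep()"
```

```text
t 10.85 tcpF [ 0.5 -0.8 33.9] xang rel 179.79 F fix [-4.6 -0.9  2.2] op 0.281 grip 61.0
t 11.05 tcpF [ 1.3 -0.8 33.9] xang rel 179.8 F fix [-5.8 -0.3  3.2] op 0.28 grip 61.0
t 11.25 tcpF [ 2.1 -0.8 33.9] xang rel 179.8 F fix [-5.2 -1.3  3.6] op 0.283 grip 60.9
```

```bash

python3 -m crank '[[[-0.4,0,0],0,255],[[-0.8,0,0],0,255]]' >/dev/null; python3 -c "from h import *;rep()"
python3 -m crank '[[[-0.4,0,0],0,255],[[-0.8,0,0],0,255]]'>/dev/null; python3 -c "from h import *;rep();snap('wrist','w4')"
```

```text
t 11.45 tcpF [ 2.1 -0.8 33.9] xang rel 179.78 F fix [-8.3 -0.2  6.3] op 0.285 grip 61.1
t 11.65 tcpF [ 2.1 -0.8 33.9] xang rel 179.78 F fix [-10.9  -1.    8.8] op 0.285 grip 61.3
```

View pics/w4.png

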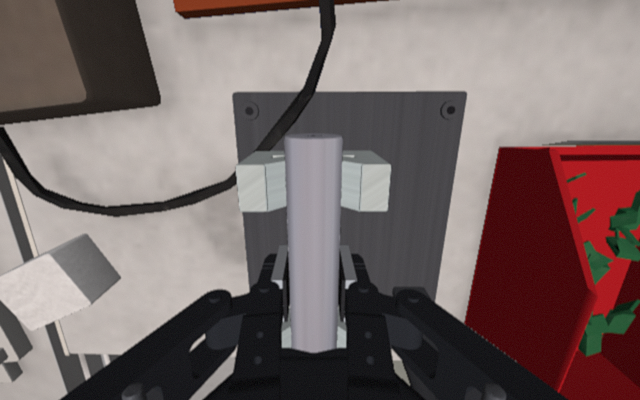

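The pin lies in the V, end at (313,135). It stopped at x=+2.1 with the force rising, so it is at the end stop. Easing off and releasing.

```bash

python3 -m crank '[[[0.6,0,-0.6],0,255],[[0.6,0,-0.6],0,255]]' 20 >/dev/null; python3 -c "from h import *;rep()"
python3 -m crank '[[[0,0,0],0,170],[[0,0,0],0,160],[[0,0,0],0,140],[[0,0,0],0,120],[[0,0,0],0,105],[[0,0,0],0,100],[[0,0,0],0,100]]'>/dev/null; python3 -c "from h import *;rep()"
python3 -m crank '[[[0,0,-5],0,100],[[0,0,-25],0,100],[[0,0,-60],0,100],[[0,0,-100],0,100],[[0,0,-140],0,100],[[0,0,-180],0,100],[[0,0,-215],0,150],[[0,0,-230],0,200],[[0,0,-230],0,255],[[0,0,-230],0,255]]'>/dev/null
python3 - <<'E'
from h import *
rep(); c=snap('wrist','w5');l=w2f(cloud(c)).reshape(-1,3);l=l[np.isfinite(l).all(1)]
m=(abs(l[:,1])<.02)&(l[:,2]>.059)&(l[:,2]<.07)&(abs(l[:,0])<.1);q=l[m]
print('pin x',np.percentile(q[:,0],[.5,1,99,99.5]),'y',[q[abs(q[:,0]-a)<.01,1].mean().round(4) for a in(-.05,-.02,.02,.05)],'z',[np.percentile(q[abs(q[:,0]-a)<.01,2],95).round(4) for a in(-.05,.02,.05)])
m=(abs(l[:,0]-.05)<.03)&(l[:,1]>.05)&(l[:,1]<.16)&(l[:,2]>.10)&(l[:,2]<.25);q=l[m]
b=q[q[:,2]>.185];print('strap',len(b),b.min(0),b.max(0),b.mean(0))
E
```

```text
t 11.9 tcpF [ 2.1 -0.8 34. ] xang rel 179.78 F fix [-6.3  0.1  2.9] op 0.284 grip 60.7
t 12.6 tcpF [ 3.8 -0.7 34.7] xang rel 179.77 F fix [-0.7 -0.6  0.3] op 0.608 grip 0.0
t 13.6 tcpF [  2.9  -0.9 262.9] xang rel 179.78 F fix [-0.7  0.7 -0.2] op -0.002 grip 0.0
pin x [-0.0690624  -0.06800449  0.08267152  0.08349397] y [np.float64(-0.0), np.float64(-0.0004), np.float64(-0.0001), np.float64(-0.0001)] z [np.float64(0.0658), np.float64(0.0657), np.float64(0.0656)]
strap 841 [0.0374577  0.11139928 0.18500227] [0.06079367 0.13636514 0.20870609] [0.04675029 0.12105969 0.20050945]
```

View pics/w5.png

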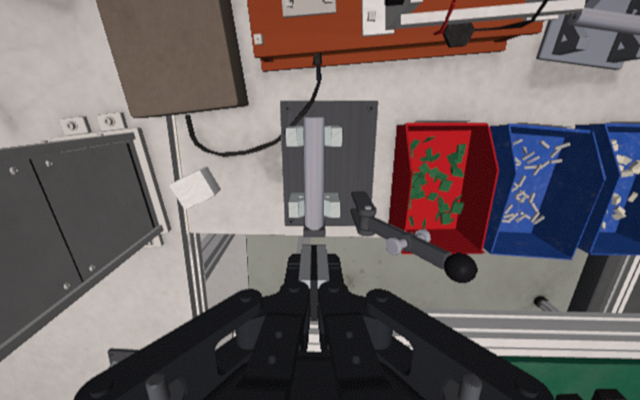

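The pin rests in the V, tip at (313,118), against the stop. The strap ball is at (460,268), with its axis at about y=+124 and z=+195 in the fixture frame (q≈2.08). Now moving behind the ball.

```bash

python3 -m crank '[[[-13,46,0],0,255],[[-26,92,0],0,255],[[-38,138,0],0,255],[[-47,173,0],0,255],[[-47,173,10],0,255],[[-47,173,40],0,255],[[-47,173,65],0,255],[[-47,173,72],0,255],[[-47,173,72],0,255]]'>/dev/null; python3 -c "from h import *;rep()"
python3 -m crank '[[[0,-6,0],0,255],[[0,-12,0],0,255],[[0,-18,0],0,255],[[0,-24,0],0,255],[[0,-24,0],0,255]]'>/dev/null; python3 -c "from h import *;rep()"
```

```text
t 14.55 tcpF [ 49.8 170.6 189. ] xang rel 179.75 F fix [0.3 0.4 1. ] op -0.001 grip 0.0
t 15.05 tcpF [ 51.6 147.4 193.5] xang rel 179.72 F fix [-0.4 -1.1 -0.6] op 0.003 grip 0.0
```

```bash

python3 -m crank '[[[0,0,0],0,255],[[0,0,0],0,255]]'>/dev/null; python3 -c "from h import *;rep();s=get_state();print(s['tcp_rot'],s['qpos'])"
```

```text
t 15.25 tcpF [ 51.3 148.1 192.7] xang rel 179.78 F fix [ 0.6 -1.1  0.6] op 0.003 grip 0.0
[2.45483325e-01 9.69400811e-01 2.26063072e-05 6.43693212e-05] [-8.96883800e-03  2.18942099e-01  1.73038134e+00  1.44693059e-05
  1.19213343e+00 -1.08373403e+00]
```

```bash

python3 -m crank '[[[1,-6,-2],0,255],[[1,-11,-4],0,255],[[1,-17,-6],0,255],[[1,-22,-8],0,255],[[1,-28,-10],0,255]]'>/dev/null; python3 -c "from h import *;rep()"
python3 -m crank '[[[0,-7,-1],0,255],[[0,-14,-2],0,255],[[0,-21,-3],0,255],[[0,-28,-3],0,255]]'>/dev/null; python3 -c "from h import *;rep()"
```

```text
t 15.75 tcpF [ 50.9 122.9 205. ] xang rel 179.79 F fix [0.5 6.3 4.3] op -0.001 grip 3.9
t 16.15 tcpF [ 51.2  95.9 211.6] xang rel 179.78 F fix [-4.5  7.5 15.3] op -0.001 grip 8.6
```

```bash
python3 - <<'E'
from h import *
for n in('scene','wrist'):
  c=snap(n,n[0]+'6');l=w2f(cloud(c));f=l.reshape(-1,3);col=c['frame'].reshape(-1,3)
  m=(abs(f[:,0]-.05)<.03)&(f[:,1]>-.06)&(f[:,1]<.16)&(f[:,2]>.10)&(f[:,2]<.24)
  f=f[m]
  for z in np.arange(.11,.24,.01):
    k=f[abs(f[:,2]-z)<.005]
    if len(k): print(n,z.round(3),len(k),k.min(0).round(3),k.max(0).round(3))
c=load('s6');l=w2f(cloud(c));v,u=np.where((abs(l[...,0]-.05)<.03)&(abs(l[...,1]-.08)<.08)&(l[...,2]>.09)&(l[...,2]<.24))
print(u.min(),u.max(),v.min(),v.max()); a,b=int(u.mean())-50,int(v.mean())-40
w=cv2.resize(c['frame'][b:b+80,a:a+100],(800,600),interpolation=cv2.INTER_CUBIC);cv2.imwrite('pics/s6c.png',w)
E
```

```text
scene 0.11 9 [0.048 0.063 0.105] [0.063 0.072 0.114]
scene 0.12 10 [0.052 0.064 0.116] [0.063 0.073 0.124]
scene 0.13 10 [0.051 0.063 0.126] [0.061 0.073 0.135]
scene 0.14 7 [0.054 0.061 0.137] [0.065 0.075 0.145]
scene 0.15 27 [0.044 0.049 0.145] [0.061 0.098 0.155]
scene 0.16 34 [0.044 0.047 0.155] [0.065 0.096 0.164]
scene 0.17 9 [0.047 0.068 0.167] [0.062 0.079 0.175]
scene 0.18 9 [0.05  0.072 0.176] [0.062 0.08  0.184]
scene 0.19 7 [0.052 0.073 0.186] [0.063 0.082 0.191]
scene 0.2 4 [0.061 0.076 0.197] [0.064 0.081 0.204]
scene 0.21 16 [0.06  0.069 0.205] [0.066 0.101 0.215]
scene 0.22 27 [0.05  0.068 0.215] [0.069 0.108 0.225]
scene 0.23 23 [0.047 0.079 0.225] [0.067 0.111 0.235]
wrist 0.11 32 [0.042 0.062 0.105] [0.044 0.071 0.114]
wrist 0.12 39 [0.043 0.063 0.115] [0.044 0.072 0.125]
wrist 0.13 42 [0.042 0.063 0.125] [0.045 0.074 0.135]
wrist 0.14 54 [0.042 0.064 0.135] [0.045 0.074 0.145]
wrist 0.15 280 [0.042 0.049 0.145] [0.057 0.096 0.155]
wrist 0.16 596 [0.041 0.049 0.155] [0.058 0.096 0.165]
wrist 0.17 76 [0.042 0.068 0.165] [0.046 0.078 0.175]
wrist 0.18 86 [0.042 0.068 0.175] [0.045 0.079 0.185]
wrist 0.19 102 [0.042 0.07  0.185] [0.045 0.08  0.195]
wrist 0.2 21 [0.042 0.071 0.195] [0.043 0.08  0.198]
wrist 0.21 336 [0.038 0.065 0.205] [0.053 0.092 0.215]
wrist 0.22 1245 [0.039 0.065 0.215] [0.06  0.109 0.225]
wrist 0.23 542 [0.039 0.082 0.225] [0.045 0.109 0.235]
311 329 190 221
```

View pics/s6c.png

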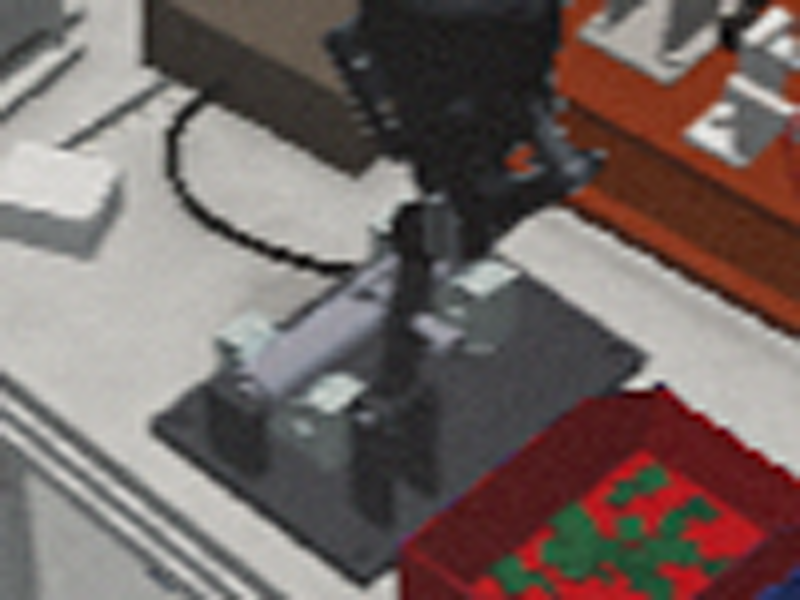

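The ball is at about y=74 and z=210 (q≈1.65), and the fingertip is riding on its upper back edge. I'll back off, go lower and push again.

```bash

python3 -m crank '[[[0,8,0],0,255],[[0,18,0],0,255],[[0,18,8],0,255],[[0,18,14],0,255],[[0,18,14],0,255]]'>/dev/null; python3 -c "from h import *;rep()"
python3 -m crank '[[[0,-6,0],0,255],[[0,-12,0],0,255],[[0,-18,0],0,255],[[0,-24,0],0,255],[[0,-30,0],0,255]]'>/dev/null; python3 -c "from h import *;rep()"
```

```text
t 16.75 tcpF [ 48.8 109.3 188.7] xang rel 179.78 F fix [-0.   0.  -0.6] op -0.001 grip 0.0
t 17.25 tcpF [ 49.9  81.1 193.1] xang rel 179.73 F fix [-2.2  4.2  3.8] op -0.002 grip 2.6
```

```bash

python3 -m crank '[[[0,-7,-2],0,255],[[0,-14,-3],0,255],[[0,-22,-4],0,255],[[0,-29,-1],0,255],[[0,-36,2],0,255],[[0,-44,5],0,255]]'>/dev/null; python3 -c "from h import *;rep()"
python3 -m crank '[[[0,-7,4],0,255],[[0,-14,8],0,255],[[0,-21,12],0,255],[[0,-21,12],0,255]]'>/dev/null; python3 - <<'E'
from h import *
rep()
c=snap('wrist','w7');f=w2f(cloud(c)).reshape(-1,3)
m=(abs(f[:,0]-.05)<.015)&(f[:,1]>-.06)&(f[:,1]<.10)&(f[:,2]>.08)&(f[:,2]<.24);f=f[m]
for z in np.arange(.09,.24,.01):
    k=f[abs(f[:,2]-z)<.005]
    if len(k): print(z.round(3),len(k),k.min(0).round(3),k.max(0).round(3))
E
```

```text
t 17.85 tcpF [ 50.7  36.  187.9] xang rel 179.78 F fix [0.2 2.9 3.9] op 0.002 grip 2.1
t 18.25 tcpF [ 49.4  13.6 173.4] xang rel 179.73 F fix [-0.7  0.7  0.1] op -0.003 grip 0.4
0.09 180 [0.035 0.053 0.086] [0.065 0.074 0.095]
0.1 466 [0.035 0.048 0.095] [0.065 0.07  0.105]
0.11 200 [0.042 0.039 0.105] [0.058 0.058 0.115]
0.12 239 [0.042 0.007 0.115] [0.058 0.049 0.125]
0.13 472 [0.042 0.002 0.125] [0.056 0.042 0.135]
0.14 222 [0.042 0.005 0.135] [0.06  0.036 0.145]
0.15 650 [0.042 0.006 0.145] [0.058 0.048 0.155]
0.16 438 [ 0.042 -0.001  0.155] [0.058 0.043 0.165]
0.17 217 [ 0.042 -0.007  0.165] [0.047 0.009 0.175]
0.18 445 [ 0.037 -0.023  0.175] [0.048 0.027 0.185]
0.19 1620 [ 0.037 -0.024  0.185] [0.058 0.028 0.195]
0.2 1082 [ 0.037 -0.02   0.195] [0.058 0.028 0.205]
0.21 768 [ 0.036 -0.003  0.205] [0.06  0.03  0.215]
0.22 1985 [ 0.035 -0.019  0.215] [0.06  0.048 0.225]
0.23 5611 [ 0.035 -0.027  0.225] [0.061 0.056 0.235]
```

```bash

python3 -m crank '[[[0,6,0],0,255],[[0,6,-25],0,255],[[0,6,-47],0,255],[[0,-10,-47],0,255],[[0,-24,-47],0,255],[[0,-24,-38],0,255],[[0,-24,-33],0,255],[[0,-24,-33],0,255]]'>/dev/null; python3 -c "from h import *;rep()"
python3 -m crank '[[[0,0,5],0,255],[[0,-2,10],0,255],[[0,-6,16],0,255],[[0,-11,22],0,255],[[0,-15,28],0,255]]'>/dev/null; python3 -c "from h import *;rep()"
```

```text
t 19.1 tcpF [ 48.2  -9.4 204.7] xang rel 179.75 F fix [-0.1  0.1  0.1] op 0.001 grip 0.0
t 19.6 tcpF [ 50.  -26.3 183. ] xang rel 179.89 F fix [ -7.8 -12.4  16.5] op 0.002 grip 8.6
```

```bash

python3 -m crank '[[[0,-1,-10],0,255],[[0,-1,-30],0,255],[[0,-1,-30],0,255]]'>/dev/null
python3 - <<'E'
from h import *
rep()
for n in('wrist','scene'):
  c=snap(n,n[0]+'8');f=w2f(cloud(c)).reshape(-1,3)
  m=(abs(f[:,0]-.05)<.017)&(f[:,1]>-.08)&(f[:,1]<.06)&(f[:,2]>.09)&(f[:,2]<.208);f=f[m]
  for z in np.arange(.10,.21,.01):
    k=f[abs(f[:,2]-z)<.005]
    if len(k): print(n,z.round(3),len(k),k.min(0).round(3),k.max(0).round(3))
E
```

```text
t 19.9 tcpF [ 51.3 -24.4 212.6] xang rel 179.78 F fix [0.5 1.4 1.1] op 0.004 grip 0.0
wrist 0.1 157 [0.034 0.043 0.095] [0.067 0.06  0.105]
wrist 0.11 184 [0.042 0.003 0.105] [0.058 0.054 0.115]
wrist 0.12 291 [ 0.042 -0.005  0.115] [0.054 0.042 0.125]
wrist 0.13 133 [0.042 0.008 0.125] [0.058 0.031 0.135]
wrist 0.14 387 [ 0.041 -0.003  0.135] [0.059 0.039 0.145]
wrist 0.15 571 [ 0.042 -0.015  0.145] [0.058 0.038 0.155]
wrist 0.16 333 [ 0.042 -0.019  0.155] [0.059 0.028 0.165]
wrist 0.17 204 [ 0.038 -0.039  0.165] [ 0.057 -0.012  0.175]
wrist 0.18 817 [ 0.039 -0.039  0.175] [ 0.061 -0.015  0.184]
scene 0.1 17 [0.045 0.045 0.096] [0.063 0.059 0.105]
scene 0.11 21 [0.048 0.031 0.105] [0.064 0.059 0.115]
scene 0.12 34 [ 0.045 -0.004  0.115] [0.064 0.05  0.124]
scene 0.13 20 [0.047 0.009 0.126] [0.063 0.036 0.133]
scene 0.14 27 [ 0.045 -0.004  0.135] [0.064 0.034 0.145]
scene 0.15 41 [ 0.045 -0.014  0.145] [0.063 0.036 0.155]
scene 0.16 21 [ 0.045 -0.017  0.157] [ 0.063 -0.     0.164]
scene 0.17 23 [ 0.045 -0.033  0.165] [ 0.066 -0.01   0.174]
scene 0.18 27 [ 0.046 -0.036  0.176] [ 0.063 -0.015  0.184]
scene 0.19 1 [ 0.063 -0.027  0.185] [ 0.063 -0.027  0.185]
```

```bash

python3 -m crank '[[[1,0,15],0,255],[[1,-1,26],0,255],[[1,-6,33],0,255],[[1,-10,38],0,255],[[1,-13,43],0,255],[[1,-16,48],0,255]]'>/dev/null; python3 -c "from h import *;rep()"
python3 -m crank '[[[0,-3,5],0,255],[[0,-6,10],0,255],[[0,-8,15],0,255],[[0,-10,20],0,255]]'>/dev/null; python3 -c "from h import *;rep()"
```

```text
t 20.6 tcpF [ 47.8 -42.6 161. ] xang rel 179.83 F fix [-3.7 -5.1  8.2] op 0.004 grip 4.3
t 21.0 tcpF [ 48.5 -52.4 141. ] xang rel 179.81 F fix [-1.5 -4.6  6.7] op -0.001 grip 3.3
```

```bash

python3 -m crank '[[[-1,-1,3],0,255],[[-1,-2,6],0,255],[[-1,-3,9],0,255],[[-1,-3,12],0,255]]'>/dev/null; python3 -c "from h import *;rep()"
for i in 1; do python3 -m crank '[[[0,0,1],0,255],[[0,0,2],0,255],[[0,0,3],0,255]]'>/dev/null; python3 -c "from h import *;rep()"; done
python3 -m crank '[[[0,0,1],0,255],[[0,0,2],0,255]]'>/dev/null; python3 -c "from h import *;rep()"
python3 -m crank '[[[0,0,1],0,255],[[0,0,2],0,255]]'>/dev/null; python3 -c "from h import *;rep()"
```

```text
t 21.4 tcpF [ 49.2 -55.2 128.7] xang rel 179.8 F fix [-0.8 -3.6  5. ] op -0.0 grip 2.6
t 21.7 tcpF [ 49.4 -54.2 126.3] xang rel 179.78 F fix [-0.8 -2.2  4.8] op 0.004 grip 2.5
t 21.9 tcpF [ 49.5 -54.  124.6] xang rel 179.79 F fix [-0.3 -2.1  4.8] op -0.001 grip 2.2
t 22.1 tcpF [ 49.5 -53.9 122.6] xang rel 179.78 F fix [-1.5 -3.1  4.3] op 0.001 grip 2.3
```

```bash

python3 -m crank '[[[0,0,1],0,255],[[0,0,2],0,255]]'>/dev/null; python3 -c "from h import *;rep()"
python3 -m crank '[[[0,0,1],0,255],[[0,0,2],0,255]]'>/dev/null; python3 -c "from h import *;rep()"
python3 -m crank '[[[0,0,1],0,255],[[0,0,2],0,255]]'>/dev/null; python3 -c "from h import *;rep()"
python3 -m crank '[[[0,0,1],0,255],[[0,0,2],0,255]]'>/dev/null; python3 -c "from h import *;rep()"
```

```text
t 22.3 tcpF [ 49.6 -53.9 120.6] xang rel 179.77 F fix [ 0.  -3.1  5.3] op 0.002 grip 2.4
t 22.5 tcpF [ 49.6 -53.9 118.6] xang rel 179.78 F fix [ 0.4 -2.5  4.9] op 0.001 grip 2.1
t 22.7 tcpF [ 49.5 -53.8 116.6] xang rel 179.77 F fix [-0.7 -3.7  5.7] op 0.001 grip 2.3
t 22.9 tcpF [ 49.5 -53.9 114.5] xang rel 179.77 F fix [ 0.6 -3.4  4.1] op -0.003 grip 2.3
```

```bash

python3 -m crank '[[[0,0,1],0,255],[[0,0,2],0,255]]'>/dev/null; python3 -c "from h import *;rep()"
python3 -m crank '[[[0,0,1],0,255],[[0,0,2],0,255]]'>/dev/null; python3 -c "from h import *;rep()"
python3 -m crank '[[[0,0,1],0,255],[[0,0,2],0,255]]'>/dev/null; python3 -c "from h import *;rep()"
python3 -m crank '[[[0,0,1],0,255],[[0,0,2],0,255]]'>/dev/null; python3 -c "from h import *;rep()"
```

```text
t 23.1 tcpF [ 49.5 -53.9 112.5] xang rel 179.78 F fix [-0.1 -2.2  4.5] op 0.002 grip 2.1
t 23.3 tcpF [ 49.4 -53.9 110.5] xang rel 179.78 F fix [ 0.3 -3.   3.7] op 0.002 grip 2.0
t 23.5 tcpF [ 49.4 -53.9 108.5] xang rel 179.78 F fix [ 0.3 -2.   4.6] op 0.001 grip 2.0
t 23.7 tcpF [ 49.4 -53.9 106.5] xang rel 179.78 F fix [ 0.9 -4.1  3.8] op -0.003 grip 2.1
```

```bash

python3 -m crank '[[[0,0,1],0,255],[[0,0,2],0,255]]'>/dev/null; python3 -c "from h import *;rep()"
python3 -m crank '[[[0,0,1],0,255],[[0,0,2],0,255]]'>/dev/null; python3 -c "from h import *;rep()"
python3 -m crank '[[[0,0,1],0,255],[[0,0,2],0,255]]'>/dev/null; python3 -c "from h import *;rep()"
python3 -m crank '[[[0,0,1],0,255],[[0,0,2],0,255]]'>/dev/null; python3 -c "from h import *;rep()"
```

```text
t 23.9 tcpF [ 49.4 -53.9 104.5] xang rel 179.77 F fix [ 0.1 -3.1  4.3] op 0.002 grip 2.1
t 24.1 tcpF [ 49.4 -53.9 102.5] xang rel 179.78 F fix [-0.4 -2.9  4.7] op 0.003 grip 2.1
t 24.3 tcpF [ 49.4 -53.9 100.5] xang rel 179.77 F fix [-0.6 -2.1  5. ] op 0.0 grip 2.0
t 24.5 tcpF [ 49.4 -54.   98.7] xang rel 179.78 F fix [-1.8 -3.   5.2] op -0.0 grip 2.7
```

```bash

python3 -m crank '[[[0,0,1],0,255],[[0,0,2],0,255]]'>/dev/null; python3 -c "from h import *;rep()"
python3 -m crank '[[[0,0,1],0,255],[[0,0,2],0,255]]'>/dev/null; python3 -c "from h import *;rep()"
python3 -m crank '[[[0,0,1],0,255],[[0,0,2],0,255]]'>/dev/null; python3 -c "from h import *;rep()"
```

```text
t 24.7 tcpF [ 49.5 -54.1  96.9] xang rel 179.79 F fix [-1.8 -4.4  7.2] op 0.002 grip 3.4
t 24.9 tcpF [ 49.5 -54.2  95.2] xang rel 179.8 F fix [-1.5 -5.3  8.9] op 0.001 grip 4.0
t 25.1 tcpF [ 49.5 -54.3  93.4] xang rel 179.8 F fix [-2.6 -5.2  9.6] op 0.003 grip 4.8
```

Foot contact began at about z=99. Foot load is now about 8–9 N, so one small step more and then I'll let go.

```bash

python3 -m crank '[[[0,0,1],0,255],[[0,0,2.5],0,255],[[0,0,2.5],0,255]]'>/dev/null; python3 -c "from h import *;rep()"
python3 -m crank '[[[0,0,-1],0,255],[[0,0,-3],0,255],[[0,0,-6],0,255],[[0,0,-12],0,255],[[0,0,-40],0,255],[[0,0,-80],0,255],[[0,0,-120],0,255],[[0,0,-150],0,255],[[0,0,-150],0,255],[[0,0,-150],0,255]]'>/dev/null
python3 - <<'E'
from h import *
rep(); c=snap('wrist','w9');l=w2f(cloud(c)).reshape(-1,3);l=l[np.isfinite(l).all(1)]
m=(abs(l[:,1])<.014)&(l[:,2]>.059)&(l[:,2]<.07)&(l[:,0]>-.09)&(l[:,0]<.03);q=l[m]
print('pin end',np.percentile(q[:,0],[.5,1]),'y',[q[abs(q[:,0]-a)<.01,1].mean().round(4) for a in(-.05,-.02,.01)],'z',[np.percentile(q[abs(q[:,0]-a)<.01,2],95).round(4) for a in(-.05,.01)])
m=(abs(l[:,0]-.05)<.016)&(abs(l[:,1]+.058)<.016)&(l[:,2]>.06)&(l[:,2]<.12);print('ball top',np.percentile(l[m,2],99),l[m].mean(0))
w=cv2.resize(c['frame'],(800,500));cv2.imwrite('pics/w9b.png',w)
E
```

```text
t 25.4 tcpF [ 49.6 -54.4  91.8] xang rel 179.81 F fix [-4.4 -5.3 12.9] op -0.0 grip 6.7
t 26.4 tcpF [ 49.5 -53.6 240.5] xang rel 179.79 F fix [ 0.  -0.6 -0.6] op -0.001 grip 0.0
pin end [-0.06889563 -0.06818353] y [np.float64(-0.0009), np.float64(-0.0009), np.float64(-0.0009)] z [np.float64(0.0658), np.float64(0.0655)]
ball top 0.0940602475469196 [ 0.04838478 -0.05612973  0.08857868]
```

View pics/w9b.png

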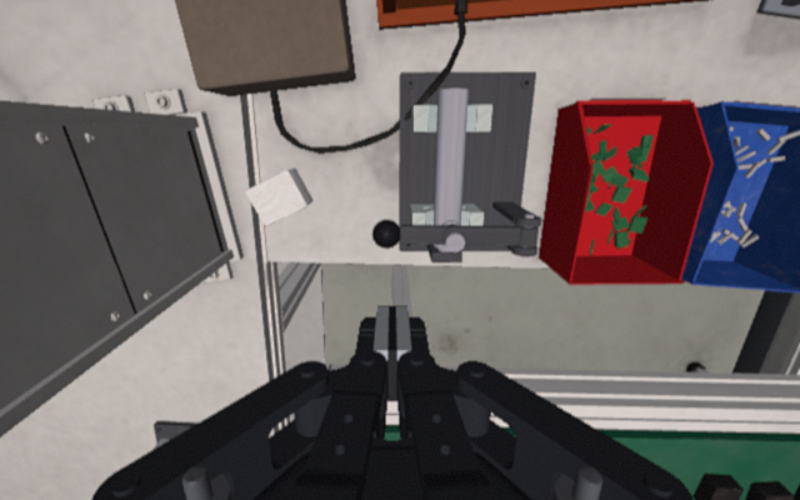

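The strap lies over the pin, with its ball at (385,234) and its screw at (455,242). The pin end at (453,90) hasn't moved. The ball top is at 94 mm, about 5 mm below first contact, so roughly 7 N stays on the foot. Handing in.

```bash
python3 -c "from h import *;print(ctrl.sign_off())"
```

```text
the job is handed in; nothing more can be done
None
```

The long pin lies in the larger fixture's V against the end stop, clamped by the strap with an estimated 7 N on the foot (peak about 15 N), and I handed the job in at about 26 s; the result of the judging was not shown.

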